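# Start a double shot at the brewing console

## Robot

A 6-joint arm with a two-finger parallel gripper is mounted at the origin on the work surface. World frame = base frame: x ahead of the robot, y to its left, z up, the work surface at z = 0. Lengths are in m, angles in rad, forces in N, time in s.
With the tool pointing down it reaches from about 0.275 to 0.875 m from the base axis. Payload 12.5 kg.
Tool frame: the origin (TCP) lies on the centre line of the jaws, within the pads' length; the fingertips stand 19 mm ahead of it and the grasp point (between the pads) is the TCP (manip.tips_ahead is the distance from the TCP to the fingertips, in m); z points along the fingers, y is the direction in which the jaws open and shut (so a half turn about z gives the same grasp; the last joint's range is limited). The gripper opens to 85 mm and grips with 20 to 120 N. Pads are 22 mm wide; open, the fingers measure 114 mm over their backs; the gripper's body (76 mm by 85 mm) begins 54 mm behind the grasp point. The pads swing forward as they close: fully open they stand 13 mm farther back than shut.
Start: joints at [1.155, 0.351, 1.652, -0, 1.139, -0.085], TCP at [0.179, 0.52, 0.25] pointing down, gripper open.
Joint ranges: [-2.75, 2.75], [-0.79, 2.1], [0.01, 2.65], [-1.57, 4.71], [0.07, 3.14], [-2.87, 2.87]. Speed limits (rad/s): [2.22, 2.22, 2.79, 3.14, 3.14, 3.14].

## Interface

Orientations are given as a rotation vector (axis times angle).
In Python, from bench import manip gives the robot as it stands.
- The arm moves only by the tool step_arm, never from a script. Its argument "series" is a list of rows, each a list of 7 numbers: the opening, from 0 (shut) to 1 (fully open), then the shift along the tool's x, y, z in cm, then the turn, a rotation vector about the tool's x, y, z in rad. In form: [[jaw, x, y, z, ax, ay, az], ...]. A call has 1 to 12 rows; each row is the pose to reach, as a shift and turn from the pose commanded when the call began, along the tool's axes at that moment; what a row does not reach only later rows make up. A row lasts 1/10 s, in which the tool goes at most 50 mm and 8.59 degrees, less where a joint would pass 70% of its speed; a pose out of reach is approached as far as the arm can. A call with a gripper value outside its range is refused whole. The fingers move at their own pace and stop on an object; "grip_force" is the grip in N (left out, the last holds). Time passes only in rows, so rows that repeat a pose let the fingers close. It gives the time, the measured TCP pose, the force and the opening at its end, in the units of the state.
- manip.get_state(): the state, without advancing time (a new reading comes with each control period).
- manip.get_image(name): name is "scene" or "top"; returns a dict with "image" (400x640x3 uint8, blue, green, red), "fx", "fy", "cx", "cy" (pixels), "R" (3x3) and "t" (3): a world point X has camera coordinates R X + t. Camera axes: x right, y down, z forward; pixel columns grow to the right and rows downward; lengths in m; the calibration is good to about 2 mm. A picture is of the moment at which its call begins. There is no depth.
- manip.finish_job(): hands the job in, once; it reports no verdict.
Trained networks look in a picture, given as the dict that the camera call returned (one of the last four; its "shot" number tells which), for a name from the list of things; names that differ only in an ending like _2 or _b are one class to them, and where a whole thing is asked for, a point or a joint stands for the part that bears it (a point fixed in the world has none). Each returns a list of dicts, best first, with "confidence" (0 to 1); they miss things now and then, are a little off and sometimes report something else, mostly with a low value. They report only what shows in the picture. A call takes as long as a camera call.
- manip.recognise(thing, picture): "location" ([x, y, z] in m, in world coordinates, good to about 4 mm: the middle of the surface that is visible of it).
The state is a dict: "t": time; "joints": joint angles; "joint_velocities": joint speeds; "tau": joint torques, N m; "position": TCP position; "tcp_rot": TCP orientation; "force": force on the tool from outside, world axes, zero at the start; "torque": the same for the moment, N m; "grip_width": finger opening in m.
Only numpy, scipy, OpenCV 4.12 (cv2) and the standard library are available. Lean on these libraries where they do the work, as an engineer would, in place of code of your own. Each camera call takes 0.05 s, during which the arm holds its last target.

## Task

Start a double coffee at the steel brewing console by pressing its controls with the fingertips (nothing needs to be picked up): first switch the console on by pushing the raised end of its rocker switch right down, then push the large round key (double) fully in so that it stays down, and last press the long start bar fully down and let it come back up. Leave the small round key (single) alone, and do not lift or shift the cup, the milk pitcher or the tamper. Finish with the hand clear.

Things in the scene. Friction and masses are not known exactly. Their poses are not given: they have to be found in the camera images.
- console: Low steel box, 260 (x) x 320 (y) mm, flat top 60 mm above the counter. Origin: centre of its underside; x points to its back (away from the robot), y left. Four controls with its yaw stand in a row at x = -69, 70 mm apart, in an order that changes. Behind them a drip grate, and at the back left corner (x = +110, y = +140) a thin spout pipe, 170 mm high, that curves over the grate.
- rocker_raised_end (a point): Press point on top of the rocker: an aluminium plate 66 (console x) x 34 mm, 12 thick, in a black frame 80 x 46 mm, pivoting along y at its middle, 14 mm above the console top. The point is 26 mm from the pivot, 7 mm from the rim of the far (+x) end, which is raised when off: 85 mm above the counter, and sinks 10 mm when pushed straight down. It moves with the rocker.
- rocker (a joint): Rocker angle, rad: 0 = off (far end raised; starts between 0 and 0.05), 0.4 = on (far end fully down, hard stop). Needs about 2.5 N at the press point (more nearer the pivot) and stays where it is left.
- large_key_top (a point): Centre of the top face of the large round key (double): aluminium disc 38 mm across, in a black collar 50 mm across and 6 mm high; top 78 mm above the counter when up. Moves with the key.
- large_key (a joint): Travel of the large round key, m: 0 = up, 0.007 = fully in (hard stop, top still 5 mm above the collar). Friction-held: moves at about 3 N and stays where it is left.
- small_key_top (a point): Centre of the top face of the small round key (single), not to be pressed: aluminium disc 22 mm across, in a black collar 34 mm across and 6 mm high; top 78 mm above the counter.
- small_key (a joint): Travel of the small round key, m: 0 = up, 0.007 = fully in; moves at about 3 N and stays where it is left.
- start_bar_top (a point): Centre of the top face of the start bar: flat-topped aluminium bar 72 mm (along console x) x 24 mm (along y), in a black frame 84 x 36 mm, 6 mm high; top 78 mm above the counter when up. Moves with the bar. Unlike the rocker it is level.
- start_bar (a joint): Travel of the start bar, m: 0 = up, 0.007 = fully down (hard stop). Spring return: begins to move at 1.5 N, fully down at 5 N, comes back up when let go.
- cup: White espresso cup, 64 mm across the rim, 55 mm high, loose, on the drip grate. Origin: centre of its underside.
- pitcher: Steel milk pitcher, 84 mm across, 95 mm high, with a side handle, loose on the counter to one side of the console. Origin: centre of its underside.
- tamper: Coffee tamper, 58 mm steel foot and wooden grip, 94 mm high, standing loose on the counter at the other side of the console. Origin: centre of its underside.

How it is judged:
On the way, in this order (a step that is already met when the one before it is completed fails the run):
1. the rocker is switched on (value of joint rocker above 0.3 rad and value of joint each of large_key, start_bar below 0.0025 m), for 0.05 s.
2. the large round key is pushed fully in (value of joint large_key above 0.0052 m), for 0.05 s.
3. the start bar is pressed fully down (value of joint start_bar above 0.0048 m), for 0.03 s.
At the end, for the whole second after the job is handed in: The rocker is on (above 0.3 of 0.4 rad), the large key is in (above 5.2 of 7 mm), the start bar is back up (under 1.5 mm) after having been pressed (above 4.8 of 7 mm), the small key is up (under 2.5 mm), and cup, pitcher and tamper are within 15 mm of where they stood (value of joint rocker above 0.3 rad and value of joint large_key above 0.0052 m and value of joint small_key below 0.0025 m and value of joint start_bar below 0.0015 m and distance of each of cup, pitcher, tamper from where it was at the start of the episode below 0.015 m); the robot touches nothing.
It fails at once if the small key is pressed (value of joint small_key above 0.0025 m).
It fails at once if the large key or the start bar is pressed while the rocker is off (value of joint rocker below 0.2 rad and value of joint any of large_key, start_bar above 0.0025 m).
It fails at once if the start bar is pressed before the large key is in (value of joint start_bar above 0.0025 m and value of joint large_key below 0.0045 m).
It fails at once if the cup, pitcher or tamper is lifted, shifted by more than 15 mm or tipped (distance of any of cup, pitcher, tamper from where it was at the start of the episode above 0.015 m or angle between any of cup, pitcher, tamper's own z axis and vertical above 0.35 rad).
It also fails if it takes over 38 s, if anything falls off the work surface, if the arm or the gripper's body presses on something with over 40 N, if the wrist force passes 120 N, or if a joint passes its speed limit or range.

## Working session

There is one attempt and no reset: what is moved stays moved. The work goes in short steps, Python scripts to look and compute and a tool call to move; the robot and the scene stay as the last step left them, time stands still between calls to the robot, and variables do not carry over. Pictures are saved under pics/ and viewed, and the job is handed in when it is done.

Besides the shell and the picture viewer there is one more tool, called after "Call:" in YAML: its name, and indented under it one key for each argument. step_arm: Moves the arm, as the interface text tells. Its arguments: {"type":"object","properties":{"series":{"type":"array","items":{"type":"array","items":{"type":"number"}}},"grip_force":{"type":"number"}},"required":["series"]}

```bash
mkdir -p pics
python3 - <<'E'
from bench import manip
import cv2
s=manip.get_state(); print(s)
for n in ("scene","top"):
    p=manip.get_image(n); cv2.imwrite(f"pics/{n}1.png",p["image"])
    print(n,p["fx"],p["cx"],p["cy"],p["R"],p["t"])
    for th in ("console","rocker_raised_end","rocker","large_key_top","small_key_top","start_bar_top","cup","pitcher","tamper"):
        try: print(th,[(round(d["confidence"],2),[round(float(v),4) for v in d["location"]]) for d in manip.recognise(th,p)][:3])
        except Exception as e: print(th,e)
E
```

```text
{'t': 0.0, 'joints': array([ 1.15541884e+00,  3.51207077e-01,  1.65239545e+00, -8.99834246e-06,
        1.13912528e+00, -8.46075957e-02]), 'joint_velocities': array([-0.00043349,  0.00017552, -0.0004784 ,  0.00020935,  0.00019115,
       -0.00064752]), 'tau': array([ 2.08040627e-03, -5.06109631e+01, -2.91404343e+01,  2.88861611e-05,
        4.48693492e-03, -5.49861895e-06]), 'position': array([0.17848382, 0.51991547, 0.24978527]), 'tcp_rot': array([-5.17155941e-01, -3.09845711e+00,  1.73068230e-03]), 'force': array([-0.1214045 , -0.1184595 ,  0.69898505]), 'torque': array([-0.00786866,  0.00096197, -0.00748722]), 'grip_width': 0.08557485834029593}
scene 395.7192231285954 322.617400136018 197.60801404416927 [[ 0.86630775  0.49946632  0.006654  ]
 [ 0.2947404  -0.50037185 -0.81409834]
 [-0.40328523  0.70722091 -0.58068891]] [-0.54500362 -0.10335748  1.11169123]
console []
rocker_raised_end [(0.82, [0.5917, 0.0155, 0.0784])]
rocker [(0.59, [0.5909, 0.0161, 0.0787])]
large_key_top [(0.72, [0.5814, -0.059, 0.0764])]
small_key_top [(0.7, [0.5985, 0.0813, 0.0817])]
start_bar_top [(0.52, [0.6011, 0.0803, 0.077])]
cup [(0.66, [0.7195, -0.0672, 0.0994])]
pitcher [(0.76, [0.6772, 0.2328, 0.0721])]
tamper [(0.9, [0.6746, -0.2947, 0.0282]), (0.35, [0.5729, -0.0531, 0.0739])]
top 384.13870698373194 316.0298724353867 203.4383042025311 [[-0.02181767 -0.99975524  0.00366753]
 [-0.98543202  0.02088593 -0.16878243]
 [ 0.16866452 -0.00729654 -0.98564651]] [0.03326049 0.60095146 0.82076492]
console [(0.79, [0.6526, -0.0234, 0.059]), (0.47, [0.5675, -0.0507, 0.0782])]
rocker_raised_end [(0.83, [0.5894, 0.0181, 0.0843])]
rocker [(0.68, [0.5872, 0.013, 0.0798])]
large_key_top [(0.52, [0.57, -0.0523, 0.0756])]
small_key_top []
start_bar_top [(0.66, [0.593, 0.0887, 0.0774])]
cup [(0.67, [0.7321, -0.0663, 0.0866]), (0.59, [0.5605, -0.1141, 0.0763])]
pitcher [(0.93, [0.6806, 0.2633, 0.0476])]
tamper [(0.78, [0.6573, -0.2768, 0.0278])]
```

View pics/scene1.png

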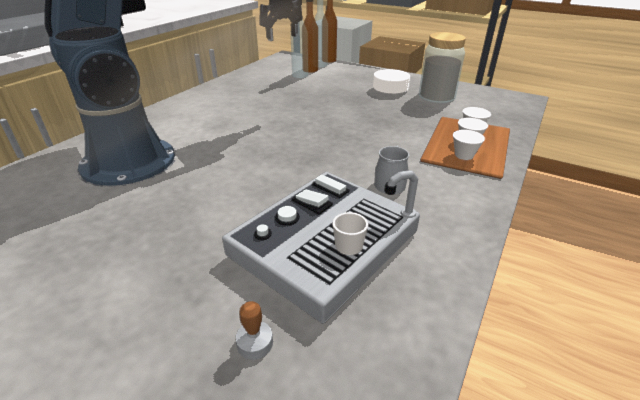

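View pics/top1.png

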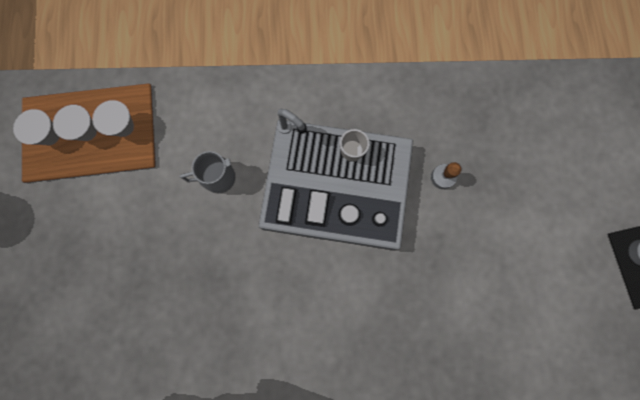

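Run:
```python
import cv2
im=cv2.imread("pics/top1.png")[160:330,200:420]
cv2.imwrite("pics/top1c.png",cv2.resize(im,(770,595),interpolation=cv2.INTER_CUBIC))
```

```text
(no output)
```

View pics/top1c.png

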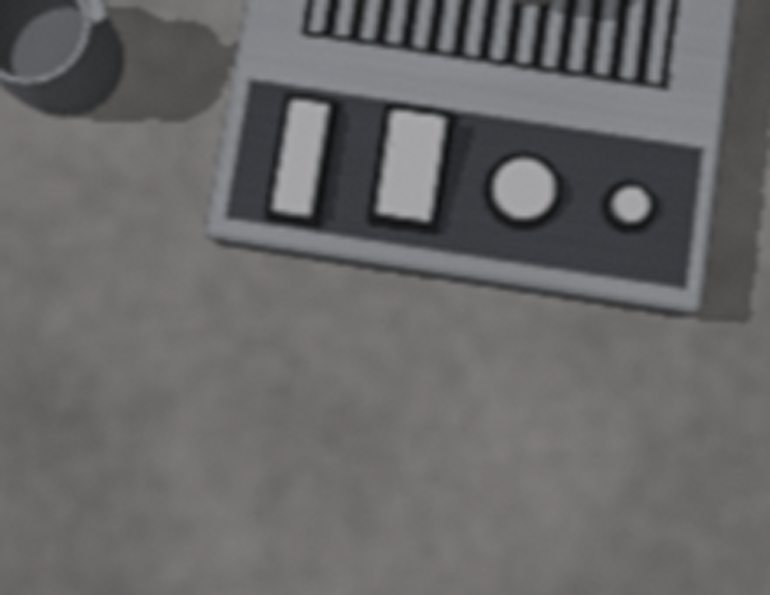

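The order from left to right is start bar (top px 286,205), rocker (317,207), large key (349,214) and small key (380,218). The console is yawed slightly. Next I'll measure the plate centroids precisely.

```bash
cat > h.py <<'E'
import numpy as np
from scipy.spatial.transform import Rotation as Ro
def ray(p,u,v,z):
    d=p["R"].T@np.array([(u-p["cx"])/p["fx"],(v-p["cy"])/p["fy"],1]); c=-p["R"].T@np.array(p["t"])
    return c+d*(z-c[2])/d[2]
def rel(s,target,yaw):
    "shift in tool axes cm & turn so tool z down and tool y at world angle yaw (mod pi)"
    R=Ro.from_rotvec(s["tcp_rot"])
    best=None
    for k in (0,np.pi):
        y=np.array([np.cos(yaw+k),np.sin(yaw+k),0]); z=np.array([0,0,-1.]); x=np.cross(y,z)
        D=R.inv()*Ro.from_matrix(np.c_[x,y,z])
        if best is None or D.magnitude()<best.magnitude(): best=D
    return R.inv().apply(np.array(target)-s["position"])*100,best.as_rotvec()
E
python3 - <<'E'
from bench import manip
import cv2,numpy as np
from h import *
zs={"bar":.078,"rock":.079,"large":.078,"small":.078}
for n,th,guess in (("top",125,dict(bar=(286,205),rock=(317,207),large=(349,214),small=(380,218))),("scene",190,dict(bar=(331,185),rock=(312,199),large=(287,214),small=(262,231)))):
    p=manip.get_image(n); g=cv2.cvtColor(p["image"],cv2.COLOR_BGR2GRAY)
    _,m=cv2.threshold(g,th,255,0); k,l,st,c=cv2.connectedComponentsWithStats(m,connectivity=4)
    P={}
    for nm,(u,v) in guess.items():
        i=l[v,u]; print(n,nm,g[v,u],i,st[i],c[i].round(2),end=' ')
        P[nm]=ray(p,*c[i],zs[nm]); print(P[nm].round(4))
    d=P["bar"]-P["small"]; print("len",np.linalg.norm(d),"yaw",np.arctan2(d[1],d[0])-np.pi/2)
E
```

```text
top bar 164 151 [278 189  15  32 333] [285.28 204.56] [0.5958 0.0881 0.078 ]
top rock 163 152 [308 192  19  31 443] [316.97 206.76] [0.5893 0.0186 0.079 ]
top large 164 153 [341 206  17  16 217] [349.28 213.39] [ 0.5733 -0.0518  0.078 ]
top small 164 154 [376 214   9   9  69] [380. 218.] [ 0.5617 -0.1185  0.078 ]
len 0.20944550711140106 yaw -0.163905409766385
scene bar 236 106 [316 172  30  18 195] [330.02 181.31] [0.5955 0.0906 0.078 ]
scene rock 238 124 [296 190  32  13 225] [311.94 195.54] [0.59   0.0213 0.079 ]
scene large 244 142 [278 206  18  11 159] [286.6  211.18] [ 0.5736 -0.0504  0.078 ]
scene small 197 155 [257 225  11   7  60] [261.82 227.8 ] [ 0.5622 -0.1177  0.078 ]
len 0.21090435334867594 yaw -0.15859163204991522
```

Run:
```python
from bench import manip
from h import *
s=manip.get_state(); print(rel(s,[.615,.0155,.17],np.pi/2-.161), s["t"])
```

```text
(array([-57.66422312, -33.55847092,   8.02893617]), array([ 5.92903314e-06,  5.49558093e-06, -1.69796221e-01])) 1.1
```

Call:
step_arm:
  series:
    - [0, -57.7, -33.6, 0, 0, 0, -0.17]
    - [0, -57.7, -33.6, 0, 0, 0, -0.17]
    - [0, -57.7, -33.6, 0, 0, 0, -0.17]
    - [0, -57.7, -33.6, 0, 0, 0, -0.17]
    - [0, -57.7, -33.6, 0, 0, 0, -0.17]
    - [0, -57.7, -33.6, 0, 0, 0, -0.17]
    - [0, -57.7, -33.6, 0, 0, 0, -0.17]
    - [0, -57.7, -33.6, 0, 0, 0, -0.17]
    - [0, -57.7, -33.6, 0, 0, 0, -0.17]
    - [0, -57.7, -33.6, 0, 0, 0, -0.17]
    - [0, -57.7, -33.6, 0, 0, 0, -0.17]
    - [0, -57.7, -33.6, 0, 0, 0, -0.17]

```text
t: 2.3
position: [0.5699, 0.0668, 0.2504]
tcp_rot: [0.253, 3.131, 0.0]
force: [0.4, 1.0, -0.2]
grip_width: -0.0001
```

Call:
step_arm:
  series:
    - [0, 0, 0, 0, 0, 0, 0]
    - [0, 0, 0, 0, 0, 0, 0]
    - [0, 0, 0, 0, 0, 0, 0]

```text
t: 2.6
position: [0.5682, 0.0694, 0.2502]
tcp_rot: [-0.252, -3.131, -0.0]
force: [-0.4, 0.2, -0.1]
grip_width: 0.0003
```

Run:
```python
from bench import manip
from h import *
s=manip.get_state(); print(rel(s,[.615,.0155,.13],np.pi/2-.161), s["t"],s["position"],s["force"],s["grip_width"],Ro.from_rotvec(s["tcp_rot"]).as_matrix().round(3))
```

```text
(array([-5.48606405, -4.57164977, 12.01542583]), array([ 7.28034056e-05, -5.62005897e-04,  6.76523144e-04])) 2.6 [0.56820625 0.06936859 0.25018841] [-0.39940804  0.18184451 -0.10554809] 0.00026644536340412084 [[-0.987  0.16  -0.001]
 [ 0.16   0.987  0.   ]
 [ 0.001  0.    -1.   ]]
```

Call:
step_arm:
  series:
    - [0, -5.49, -4.57, 4, 0, 0, 0]
    - [0, -5.49, -4.57, 8, 0, 0, 0]
    - [0, -5.49, -4.57, 12, 0, 0, 0]
    - [0, -5.49, -4.57, 12, 0, 0, 0]
    - [0, -5.49, -4.57, 12, 0, 0, 0]
    - [0, -5.49, -4.57, 12, 0, 0, 0]

```text
t: 3.2
position: [0.6166, 0.0158, 0.1334]
tcp_rot: [0.25, 3.128, 0.0]
force: [1.2, 0.6, 0.6]
grip_width: 0.0003
```

Run:
```python
from bench import manip
import cv2
from h import *
s=manip.get_state(); print(s["t"],s["position"],s["force"])
a=manip.get_image("top"); b=manip.get_image("scene")
cv2.imwrite("pics/t2.png",cv2.resize(a["image"][130:280,230:430],(800,600)))
cv2.imwrite("pics/s2.png",cv2.resize(b["image"][120:270,210:410],(800,600),interpolation=cv2.INTER_CUBIC))
```

```text
3.2 [0.61661544 0.0157892  0.13337296] [1.18541285 0.62570476 0.59271404]
```

View pics/s2.png

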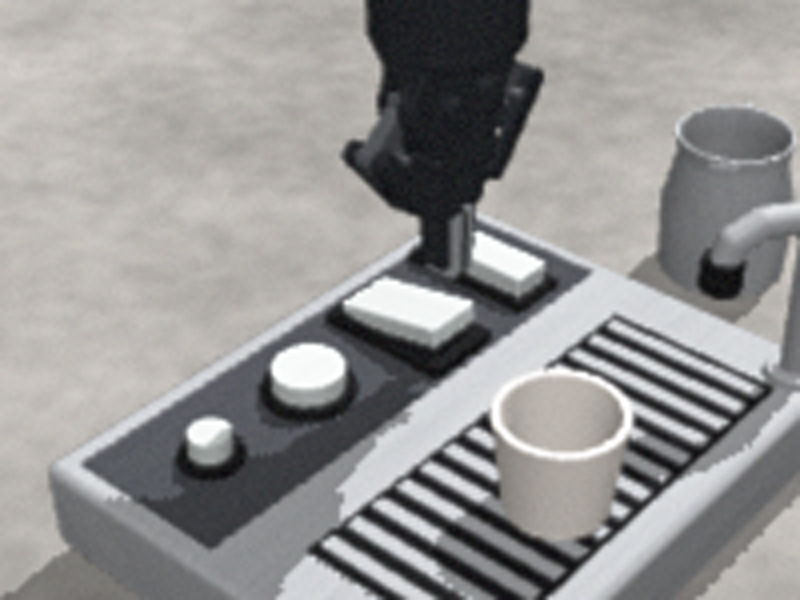

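View pics/t2.png

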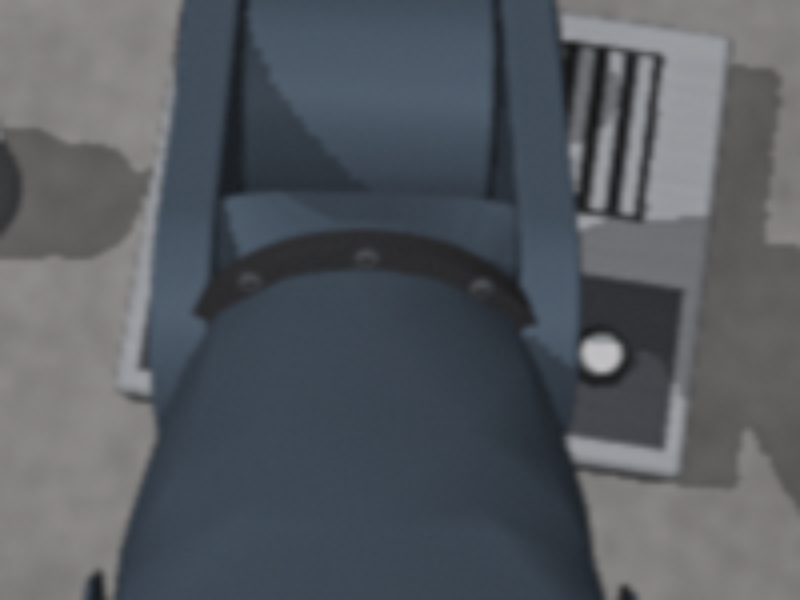

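Run:
```python
from bench import manip
from h import *
b=manip.get_image("scene")
def pr(X):
    c=b["R"]@np.array(X)+b["t"]; return ((c[0]/c[2]*b["fx"]+b["cx"]-210)*4,(c[1]/c[2]*b["fy"]+b["cy"]-120)*4)
s=manip.get_state(); print(s["position"],s["force"],s["t"])
print("tip",pr(s["position"]-[0,0,.019]),"press",pr([.615,.0155,.085]))
ex=np.array([.987,-.16,0]);ey=np.array([.16,.987,0])
for d in (0,):
  for P in ([.585,.020,.080],[.589,.020,.080]):
    print([tuple(np.round(pr(np.array(P)+a*ex+c*ey+[0,0,a*.2]))) for a,c in ((.033,.017),(.033,-.017),(-.033,.017),(-.033,-.017))])
```

```text
[0.61639951 0.01536417 0.13272379] [-0.1474854  -0.6627744   1.00509786] 3.35
tip (np.float64(445.41231522525345), np.float64(267.4287791688347)) press (np.float64(442.9567240191982), np.float64(312.2613359396406))
[(np.float64(467.0), np.float64(298.0)), (np.float64(426.0), np.float64(327.0)), (np.float64(373.0), np.float64(273.0)), (np.float64(332.0), np.float64(301.0))]
[(np.float64(474.0), np.float64(300.0)), (np.float64(432.0), np.float64(329.0)), (np.float64(380.0), np.float64(275.0)), (np.float64(338.0), np.float64(303.0))]
```

Call:
step_arm:
  series:
    - [0, 0, 0, 1.5, 0, 0, 0]
    - [0, 0, 0, 2.2, 0, 0, 0]
    - [0, 0, 0, 2.5, 0, 0, 0]
    - [0, 0, 0, 2.7, 0, 0, 0]
    - [0, 0, 0, 2.9, 0, 0, 0]
    - [0, 0, 0, 3.0, 0, 0, 0]
    - [0, 0, 0, 3.1, 0, 0, 0]
    - [0, 0, 0, 3.2, 0, 0, 0]
    - [0, 0, 0, 3.2, 0, 0, 0]

```text
t: 4.25
position: [0.616, 0.0148, 0.0985]
tcp_rot: [0.252, 3.131, 0.0]
force: [2.9, -0.2, 2.6]
grip_width: 0.0002
```

Call:
step_arm:
  series:
    - [0, 0, 0, 0.1, 0, 0, 0]
    - [0, 0, 0, 0.2, 0, 0, 0]
    - [0, 0, 0, 0.2, 0, 0, 0]

```text
t: 4.55
position: [0.6158, 0.0148, 0.0963]
tcp_rot: [0.252, 3.131, -0.0]
force: [3.5, -1.7, 3.4]
grip_width: -0.0002
```

Call:
step_arm:
  series:
    - [0, 0, 0, 0.1, 0, 0, 0]
    - [0, 0, 0, 0.2, 0, 0, 0]
    - [0, 0, 0, 0.2, 0, 0, 0]

```text
t: 4.85
position: [0.616, 0.0148, 0.0949]
tcp_rot: [0.252, 3.131, -0.0]
force: [3.1, -0.3, 9.0]
grip_width: -0.0003
```

Call:
step_arm:
  series:
    - [0, 0, 0, 0.1, 0, 0, 0]
    - [0, 0, 0, 0.15, 0, 0, 0]
    - [0, 0, 0, 0.15, 0, 0, 0]

```text
t: 5.15
position: [0.6161, 0.0148, 0.0946]
tcp_rot: [0.252, 3.13, -0.0]
force: [-1.8, -0.7, 21.3]
grip_width: 0.0
```

Force rose to 21 N with no further travel, so this is the hard stop. I'll lift, back off toward the robot and look.

Call:
step_arm:
  series:
    - [0, 0, 0, -2, 0, 0, 0]
    - [0, 0, 0, -5, 0, 0, 0]
    - [0, 0, 0, -6, 0, 0, 0]
    - [0, 0, 0, -6, 0, 0, 0]

```text
t: 5.55
position: [0.6155, 0.0149, 0.1533]
tcp_rot: [0.252, 3.131, 0.0]
force: [0.4, -0.1, 0.1]
grip_width: 0.0001
```

Run:
```python
from bench import manip
import cv2
from h import *
b=manip.get_image("scene")
cv2.imwrite("pics/s3.png",cv2.resize(b["image"][120:270,210:410],(800,600),interpolation=cv2.INTER_CUBIC))
s=manip.get_state(); print(s["t"],s["position"],s["force"])
print(rel(s,[.5735,-.051,.125],np.pi/2-.161))
```

```text
5.6 [0.61505659 0.01494427 0.15205401] [-0.1456527   1.00895373  0.22660744]
(array([ 3.04368048, -7.17413104,  2.70979995]), array([-0.00010244, -0.00120365,  0.00029909]))
```

View pics/s3.png

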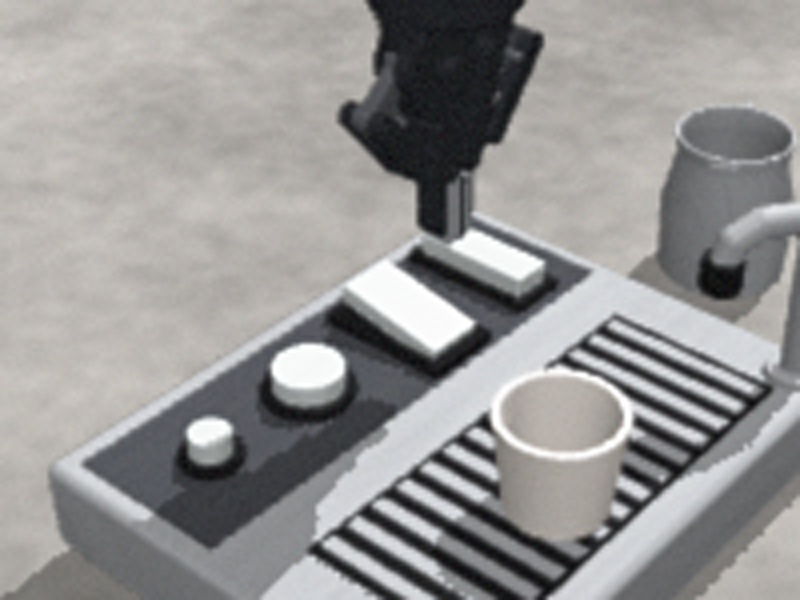

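The rocker's far end is now down (crop px 435,345). Next is the large key.

Call:
step_arm:
  series:
    - [0, 3.04, -7.17, 0, 0, 0, 0]
    - [0, 3.04, -7.17, 0, 0, 0, 0]
    - [0, 3.04, -7.17, 2.7, 0, 0, 0]
    - [0, 3.04, -7.17, 4.0, 0, 0, 0]
    - [0, 3.04, -7.17, 4.8, 0, 0, 0]
    - [0, 3.04, -7.17, 4.8, 0, 0, 0]
    - [0, 3.04, -7.17, 4.8, 0, 0, 0]

```text
t: 6.3
position: [0.5744, -0.0506, 0.1049]
tcp_rot: [-0.251, -3.131, -0.0]
force: [0.5, -0.5, 0.8]
grip_width: -0.0
```

Run:
```python
from bench import manip
import cv2
from h import *
b=manip.get_image("scene")
cv2.imwrite("pics/s4.png",cv2.resize(b["image"][120:270,210:410],(800,600),interpolation=cv2.INTER_CUBIC))
s=manip.get_state(); print(s["t"],s["position"],s["force"])
```

```text
6.35 [ 0.57459261 -0.05072181  0.10521342] [ 0.13418348 -0.58680799  1.16932521]
```

View pics/s4.png

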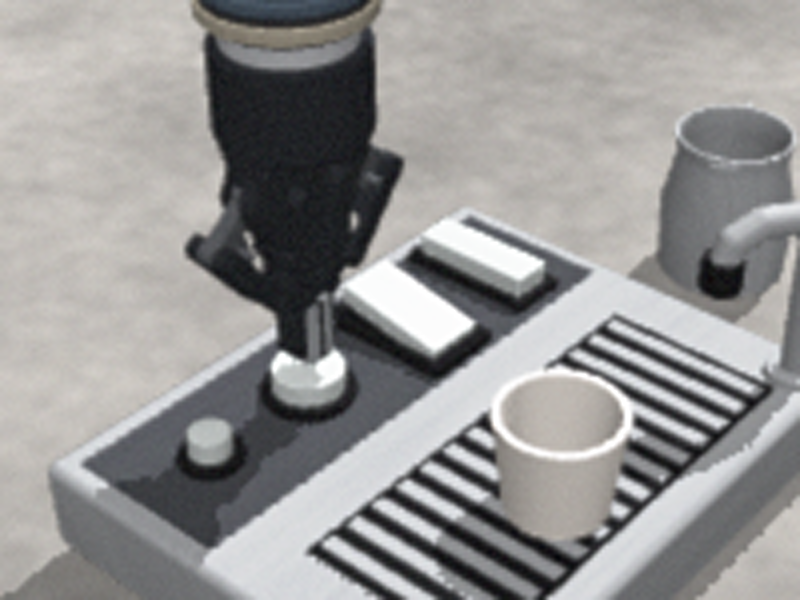

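Call:
step_arm:
  series:
    - [0, 0, 0, 0.4, 0, 0, 0]
    - [0, 0, 0, 0.7, 0, 0, 0]
    - [0, 0, 0, 0.9, 0, 0, 0]
    - [0, 0, 0, 1.1, 0, 0, 0]
    - [0, 0, 0, 1.3, 0, 0, 0]
    - [0, 0, 0, 1.4, 0, 0, 0]
    - [0, 0, 0, 1.5, 0, 0, 0]
    - [0, 0, 0, 1.5, 0, 0, 0]

```text
t: 7.15
position: [0.5742, -0.051, 0.09]
tcp_rot: [0.252, 3.131, 0.0]
force: [-1.3, 2.2, 4.5]
grip_width: -0.0001
```

Call:
step_arm:
  series:
    - [0, 0, 0, 0.1, 0, 0, 0]
    - [0, 0, 0, 0.15, 0, 0, 0]
    - [0, 0, 0, 0.15, 0, 0, 0]

```text
t: 7.45
position: [0.5744, -0.051, 0.0897]
tcp_rot: [0.252, 3.131, -0.0]
force: [-6.1, 2.3, 19.3]
grip_width: 0.0003
```

Hard stop at the expected depth (TCP 0.090). I'll lift and look before going to the bar.

Call:
step_arm:
  series:
    - [0, 0, 0, -2, 0, 0, 0]
    - [0, 0, 0, -5, 0, 0, 0]
    - [0, 0, 0, -6, 0, 0, 0]
    - [0, 0, 0, -6, 0, 0, 0]
    - [0, 0, 0, -6, 0, 0, 0]

```text
t: 7.95
position: [0.5737, -0.0511, 0.1473]
tcp_rot: [-0.252, -3.13, -0.0]
force: [0.0, 0.2, -0.1]
grip_width: -0.0001
```

Run:
```python
from bench import manip
import cv2
from h import *
b=manip.get_image("scene")
cv2.imwrite("pics/s5.png",cv2.resize(b["image"][120:270,210:410],(800,600),interpolation=cv2.INTER_CUBIC))
s=manip.get_state(); print(s["t"],s["position"],s["force"])
print(rel(s,[.5957,.0895,.105],np.pi/2-.161))
```

```text
8.0 [ 0.57351678 -0.05100594  0.14694953] [0.07761305 0.44279635 0.4108992 ]
(array([ 0.05183664, 14.22468957,  4.1944365 ]), array([-4.41224731e-05, -1.93813595e-03,  1.95817890e-04]))
```

View pics/s5.png

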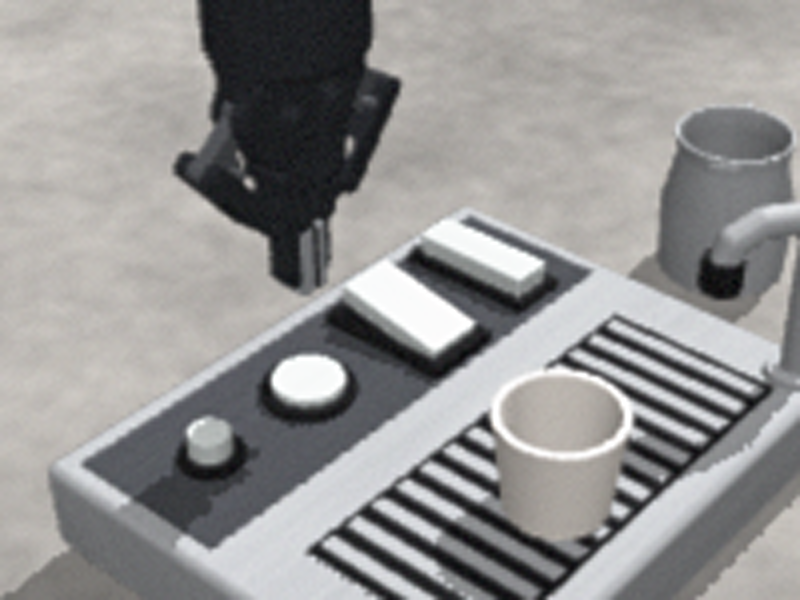

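The large key is visibly in, and the small key is untouched. Next is the start bar.

Call:
step_arm:
  series:
    - [0, 0, 5, 0, 0, 0, 0]
    - [0, 0.05, 10, 0, 0, 0, 0]
    - [0, 0.05, 14.2, 0, 0, 0, 0]
    - [0, 0.05, 14.2, 0, 0, 0, 0]
    - [0, 0.05, 14.2, 2.5, 0, 0, 0]
    - [0, 0.05, 14.2, 3.5, 0, 0, 0]
    - [0, 0.05, 14.2, 4.2, 0, 0, 0]
    - [0, 0.05, 14.2, 4.2, 0, 0, 0]
    - [0, 0.05, 14.2, 4.2, 0, 0, 0]

```text
t: 8.9
position: [0.5966, 0.0888, 0.1066]
tcp_rot: [0.253, 3.131, 0.0]
force: [-0.3, -0.3, 1.1]
grip_width: 0.0003
```

Run:
```python
from bench import manip
import cv2
from h import *
b=manip.get_image("scene")
cv2.imwrite("pics/s6.png",cv2.resize(b["image"][120:270,210:410],(800,600),interpolation=cv2.INTER_CUBIC))
s=manip.get_state(); print(s["t"],s["position"],s["force"])
```

```text
8.95 [0.59676716 0.08891042 0.10693077] [ 0.56439078 -0.57479636 -0.20450778]
```

View pics/s6.png

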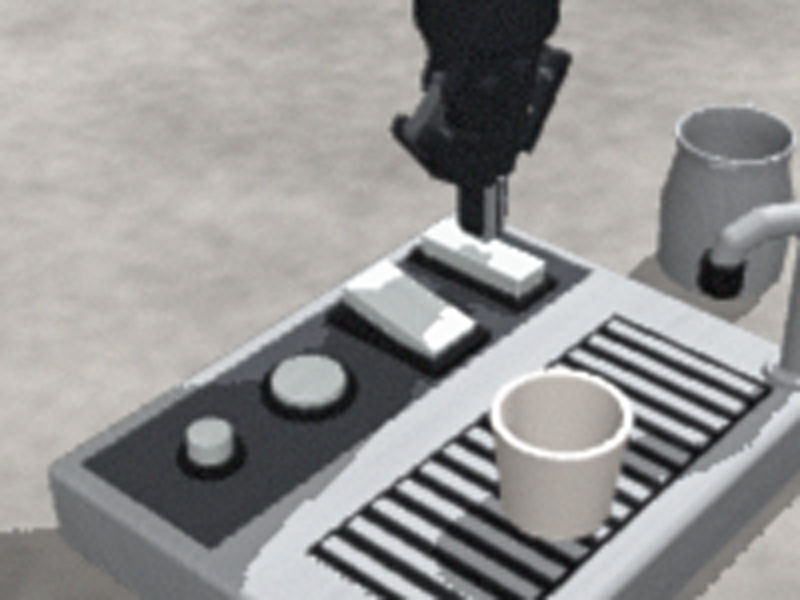

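The tip is above the bar centre. Pressing to TCP about 0.090.

Call:
step_arm:
  series:
    - [0, 0, 0, 0.5, 0, 0, 0]
    - [0, 0, 0, 0.8, 0, 0, 0]
    - [0, 0, 0, 1.0, 0, 0, 0]
    - [0, 0, 0, 1.2, 0, 0, 0]
    - [0, 0, 0, 1.4, 0, 0, 0]
    - [0, 0, 0, 1.6, 0, 0, 0]
    - [0, 0, 0, 1.6, 0, 0, 0]
    - [0, 0, 0, 1.6, 0, 0, 0]

```text
t: 9.75
position: [0.5964, 0.0892, 0.0904]
tcp_rot: [-0.252, -3.131, 0.0]
force: [-1.8, -0.5, 4.0]
grip_width: 0.0003
```

Call:
step_arm:
  series:
    - [0, 0, 0, 0.1, 0, 0, 0]
    - [0, 0, 0, 0.15, 0, 0, 0]
    - [0, 0, 0, 0.15, 0, 0, 0]

```text
t: 10.05
position: [0.5964, 0.0892, 0.0899]
tcp_rot: [0.252, 3.131, -0.0]
force: [-7.2, -1.9, 15.4]
grip_width: 0.0002
```

Force of 15 N means the bar is at its hard stop (full travel needs 5 N). Now I'll release it and retreat up and toward the robot.

Call:
step_arm:
  series:
    - [0, 0, 0, -2, 0, 0, 0]
    - [0, 0, 0, -6, 0, 0, 0]
    - [0, 0, 0, -10, 0, 0, 0]
    - [0, 4, 0, -14, 0, 0, 0]
    - [0, 8, 0, -14, 0, 0, 0]
    - [0, 12, 0, -14, 0, 0, 0]
    - [0, 12, 0, -14, 0, 0, 0]
    - [0, 12, 0, -14, 0, 0, 0]
    - [0, 12, 0, -14, 0, 0, 0]

```text
t: 10.95
position: [0.4789, 0.1084, 0.2289]
tcp_rot: [0.252, 3.13, 0.0]
force: [0.8, 0.1, 0.5]
grip_width: -0.0
```

Run:
```python
from bench import manip
import cv2
from h import *
b=manip.get_image("scene")
cv2.imwrite("pics/s7.png",cv2.resize(b["image"][120:270,210:410],(800,600),interpolation=cv2.INTER_CUBIC))
cv2.imwrite("pics/s7f.png",b["image"])
s=manip.get_state(); print(s["t"],s["position"],s["force"])
for t in("cup","pitcher","tamper"): print(t,[d["location"] for d in manip.recognise(t,b)][:1])
```

```text
11.0 [0.47891389 0.10830625 0.22869151] [-0.08231281 -0.04660359 -0.96209549]
cup [[0.7193, -0.0702, 0.0963]]
pitcher [[0.6791, 0.2299, 0.0722]]
tamper [[0.6752, -0.2936, 0.0255]]
```

View pics/s7.png

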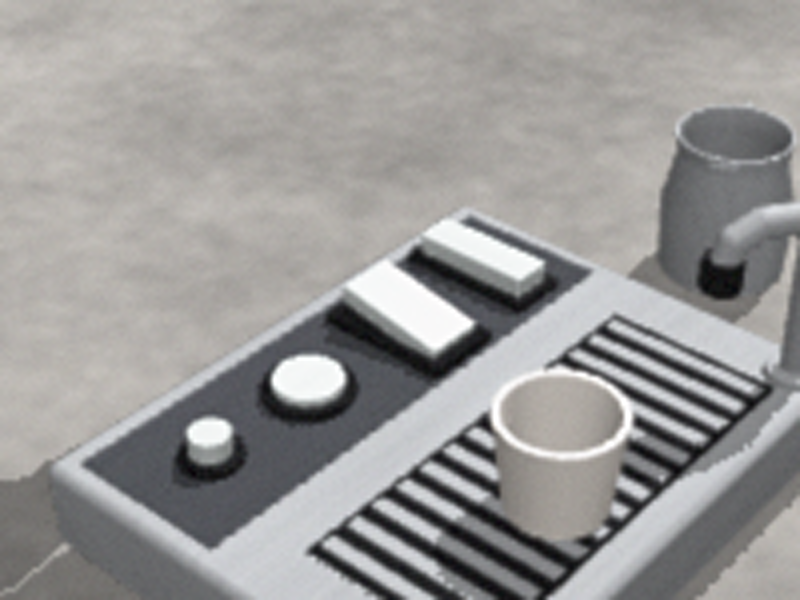

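View pics/s7f.png

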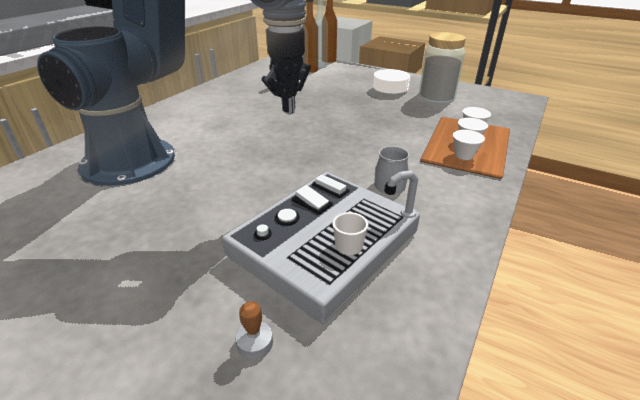

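In the last picture the rocker is on, the large key is in, and the bar and small key are up. The loose items are where they were and the hand is clear.

```bash
python3 -c "
from bench import manip
print(manip.finish_job())"
```

```text
the job is handed in; nothing more can be done
None
```

I pressed the three controls in order with the closed fingertips and handed the job in at about 11 s of the 38 s allowed. The system gives no verdict, so what follows rests on force readings and pictures.

- **Rocker:** I pushed its raised end down until the force rose to 21 N with no further travel. The pictures show the far end down.
- **Large key:** it reached its hard stop at 19 N, at the height expected for full travel. It stayed in after I lifted off.
- **Start bar:** it reached its hard stop at 15 N, again at the expected height. It came back up when released.

The last picture shows the small key and start bar up. The networks put the cup, pitcher and tamper within about 5 mm of their first positions, close to their own accuracy of about 4 mm. The hand is clear, roughly 12 cm back from the controls, with the tool force near zero.

One measurement disagreed. The rocker's centre came out about 5 mm farther back than the line through the other controls. I aimed between the two estimates, and the press worked. On the first look, the networks also gave some wrong or missing results: the small key was missed in the top view, and the start bar was mixed up with the small key in the scene view. I used the controls' centres measured from the pictures instead; both cameras agreed on them to within about 3 mm.

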